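Release the drying-rack hood and load the washed sample pots

TASK

Take the dowel from its stand and push it down through the small hole in the yellow top of the catch housing to release the spring catch, so that the clear hood of the drying rack swings fully open, and stand the dowel back in its stand afterwards. Put every washed sample pot that lies on the mat upside down on a drying peg of its own, fully down so that its rim rests on the tray, and let go. Leave the other things on the bench where they are.

Things in the scene. Friction and masses are not known exactly. Their poses are not given: they have to be found in the camera images.
- rack: Grey drying rack, a fixed tray 140 mm deep (x) by 380 mm wide (y), 15 mm high. Origin: centre of its underside; z up, x from the robot side to the hinge side. Four upright blue pegs, 14 mm thick, 60 mm tall, stand in a row at x = 0, y = -142.5, -47.5, 47.5, 142.5 mm. On its robot side is the catch housing: blue box with yellow top, 56 mm high, 56 by 52 mm, centred at x = -116 mm.
- release_hole (a point): Centre of the release hole at the top face of the yellow top of the catch housing (56 mm above the bench, rack x = -122 mm, y = 0). A square hole 18 mm wide, straight down through a 4 mm plate; the catch's red pad lies level underneath, 28 mm below the plate's top face. z up.
- catch (a joint): Spring rocker catch in the housing (rad): 0 at rest, holding the hood; grows to 0.45 as its red pad is pressed straight down through the hole, 24 mm per rad. It frees the hood at 0.2 to 0.3 rad (pad 5 to 7 mm down); full travel 10 mm. About 3.5 N starts it, about 8 N holds it fully pressed. It springs back.
- hood (a joint): Clear hood with grey edges over the pegs, hinged on the rack's far (+x) lower edge (rad): 0 closed and caught, 1.7 fully open. Once freed, a spring opens it by itself in 1 to 2 s and keeps it open. Closed it covers the tray, top 108 mm above the bench; opening, it sweeps up to 180 mm high; open, it stands behind the hinge (rack x from 65 to 175 mm), about 150 mm high.
- dowel: Wooden dowel, 10 mm thick, 122 mm of bare shaft with a red square grip 22 by 22 by 38 mm on top, 160 mm overall, 60 g. Origin: centre of its tip (lower end); z along it towards the grip, whose middle is at z = 141 mm. It begins standing upright in its stand.
- stand_hole (a point): Where the dowel's tip stands: centre of the floor of the hole in the wooden dowel stand, 6 mm above the bench. The stand is 70 mm square, 55 mm high, fixed; its upright square hole is 14 mm wide with a funnel mouth widening to about 35 mm at the top. A dowel in it has its grip's middle 147 mm above the bench. z up, x and y along the stand's sides.
- peg0 (a point): Foot of drying peg 0: the peg's axis at the top face of the tray (15 mm above the bench); the peg's tip is 60 mm above it. z up, axes as the rack's.
- peg1 (a point): Foot of drying peg 1: the peg's axis at the top face of the tray (15 mm above the bench); the peg's tip is 60 mm above it. z up, axes as the rack's.
- peg2 (a point): Foot of drying peg 2: the peg's axis at the top face of the tray (15 mm above the bench); the peg's tip is 60 mm above it. z up, axes as the rack's.
- peg3 (a point): Foot of drying peg 3: the peg's axis at the top face of the tray (15 mm above the bench); the peg's tip is 60 mm above it. z up, axes as the rack's.
- pot0: Square white plastic sample pot, 40 by 40 mm outside, 80 mm long, walls and bottom 3 mm, 60 g, blue line round its open mouth, amber label nearer its bottom. Origin: its centre; x along it from bottom to mouth. It starts lying on its side on a rubber mat 4 mm thick, mouth roughly to the robot's left (+y). May be absent. Upside down on a peg its centre is 40 mm above the tray.
- pot0_mouth (a point): Centre of the mouth of pot0, 40 mm from its centre along its x.
- pot1: Square white plastic sample pot, 40 by 40 mm outside, 80 mm long, walls and bottom 3 mm, 60 g, blue line round its open mouth, amber label nearer its bottom. Origin: its centre; x along it from bottom to mouth. It starts lying on its side on a rubber mat 4 mm thick, mouth roughly to the robot's left (+y). May be absent. Upside down on a peg its centre is 40 mm above the tray.
- pot1_mouth (a point): Centre of the mouth of pot1, 40 mm from its centre along its x.
- pot2: Square white plastic sample pot, 40 by 40 mm outside, 80 mm long, walls and bottom 3 mm, 60 g, blue line round its open mouth, amber label nearer its bottom. Origin: its centre; x along it from bottom to mouth. It starts lying on its side on a rubber mat 4 mm thick, mouth roughly to the robot's left (+y). May be absent. Upside down on a peg its centre is 40 mm above the tray.
- pot2_mouth (a point): Centre of the mouth of pot2, 40 mm from its centre along its x.
- pot3: Square white plastic sample pot, 40 by 40 mm outside, 80 mm long, walls and bottom 3 mm, 60 g, blue line round its open mouth, amber label nearer its bottom. Origin: its centre; x along it from bottom to mouth. It starts lying on its side on a rubber mat 4 mm thick, mouth roughly to the robot's left (+y). May be absent. Upside down on a peg its centre is 40 mm above the tray.
- pot3_mouth (a point): Centre of the mouth of pot3, 40 mm from its centre along its x.
- honey_jar: Small amber jar with yellow lid, 48 mm wide, 60 mm high. Bystander. Origin: centre of its underside.
- petri_dish: Closed flat dish, green with white lid, 70 mm wide, 16 mm high. Bystander. Origin: centre of its underside.
- brush: Cleaning brush lying on the bench. Bystander. Origin: middle of its length, underside.
- wash_bottle: White squeeze bottle with red cap, 64 mm wide, 170 mm high. Bystander. Origin: centre of its underside.
- beaker: White open beaker, 72 mm wide, 90 mm high. Bystander. Origin: centre of its underside.

How it is judged:
By the outcome, as a careful person would: the job done as asked, in the order asked, and still so for the second after the job is handed in, with the robot touching nothing.
Of pot0, pot1, pot2, pot3 only 3 to 4 are there at a start; the rules pass over those that are not, and their reading is None.
At some moment in a run one of pot0, pot1, pot2, pot3 may be knocked a few centimetres aside while the robot is not near it.
It also fails if it takes over 210 s, if anything falls off the work surface, if the arm or the gripper's body presses on something with over 40 N, if the wrist force passes 120 N, or if a joint passes its speed limit or range.

ROBOT

A 6-joint arm with a two-finger parallel gripper is mounted at the origin on the work surface. World frame = base frame: x ahead of the robot, y to its left, z up, the work surface at z = 0. Lengths are in mm, angles in rad, forces in N, time in s.
With the tool pointing down it reaches from about 275 to 750 mm from the base axis. Payload 10.2 kg.
Tool frame: the origin (TCP) lies where the fingers leave the gripper's body, on its centre line; the fingertips stand 73 mm ahead of it and the grasp point (between the pads) lies 54 mm ahead of it; z points along the fingers, y is the line along which they close (so a half turn about z gives the same grasp; the last joint's range is limited). The gripper opens to 85 mm and grips with 20 to 120 N. Pads are 22 mm wide; open, the fingers measure 114 mm over their backs; the gripper's body (76 mm by 85 mm) begins 54 mm behind the grasp point. The pads swing forward as they close: fully open they stand 13 mm farther back than shut.
Start: joints at [0.949, 0.313, 1.498, -0, 1.331, -0.223], TCP at [203.877, 483.803, 303.894] pointing down, gripper open.
Joint ranges: [-2.94, 2.94], [-0.97, 2.17], [0.19, 2.56], [-1.23, 4.37], [0.02, 3.11], [-2.88, 2.88]. Speed limits (rad/s): [2.39, 2.39, 3.01, 3.14, 3.14, 3.14].

INTERFACE

Orientations are given as a unit quaternion [w, x, y, z].
In Python, from rig import ctrl gives the robot as it stands.
- The arm moves only by the shell command python3 -m creep 'ROWS' [OPENING] [FORCE]. ROWS is JSON, a list that holds one entry, the list of rows, each a list of 6 numbers: the shift along the world's x, y, z in units of 25 mm (1.0 is 25 mm), then the turn, a rotation vector about the world's x, y, z in units of 5 degrees (1.0 is 5 degrees). In form: [[[x, y, z, ax, ay, az], ...]]. A call has 1 to 20 rows; each row is the pose to reach, as a shift and turn from the pose commanded when the call began; what a row does not reach only later rows make up. A row lasts 1/12 s, in which the tool goes at most 41.7 mm and 7.16 degrees, less where a joint would pass 70% of its speed; a pose out of reach is approached as far as the arm can. A call with a gripper value outside its range is refused whole. OPENING is the finger opening in mm, from 0 to 85.4, set as the call begins (- or left out, the last holds). The fingers move at their own pace and stop on an object; FORCE is the grip in N (left out, the last holds). Time passes only in rows, so rows that repeat a pose let the fingers close. It gives the time, the measured TCP pose, the force, the opening and the grip force at its end, in the units of the state.
- ctrl.sense(): the state, without advancing time (a new reading comes with each control period).
- ctrl.capture(name): name is "scene" or "top" or "wrist"; returns a dict with "image" (420x560x3 uint8, red, green, blue), "fx", "fy", "cx", "cy" (pixels), "R" (3x3) and "t" (3): a world point X has camera coordinates R X + t. Camera axes: x right, y down, z forward; pixel columns grow to the right and rows downward; lengths in mm; the calibration is good to about 2 mm. A picture is of the moment at which its call begins. There is no depth.
- ctrl.finish_job(): hands the job in; it is judged then, once.
The state is a dict: "time_s": time; "joints": joint angles; "dq": joint speeds; "tau": joint torques, N m; "eef_pos": TCP position; "ee_rot": TCP orientation; "force": force on the tool from outside, world axes, zero at the start; "wrist_torque": the same for the moment, N m; "grip_width": opening from 0.0 (shut) to 1.0 (fully open); "grip_force": force on a finger pad.
Only numpy, scipy, OpenCV 4.12 (cv2) and the standard library are available. Lean on these libraries where they do the work, as an engineer would, in place of code of your own. Each camera call takes 0.05 s, during which the arm holds its last target. There are 200 camera calls.

## Working session

There is one attempt and no reset: what is moved stays moved. The work goes in short steps, Python scripts to look and compute and a shell command to move; the robot and the scene stay as the last step left them, time stands still between calls to the robot, and variables do not carry over. Pictures are saved under pics/ and viewed, at most 14 in all, crops included, and the job is handed in when it is done.

```bash
ls; mkdir -p pics; cat > h.py <<'E'
import numpy as np, cv2, sys
from rig import ctrl
from scipy.spatial.transform import Rotation as Rn
def cap(n,f=None):
    c=ctrl.capture(n)
    if f: cv2.imwrite('pics/'+f,cv2.cvtColor(c['image'],cv2.COLOR_RGB2BGR))
    np.save('pics/'+n+'.npy',c,allow_pickle=True); return c
def load(n): return np.load('pics/'+n+'.npy',allow_pickle=True).item()
def ray(c,u,v,z):
    R=np.array(c['R']);t=np.array(c['t']);o=-R.T@t
    d=R.T@np.array([(u-c['cx'])/c['fx'],(v-c['cy'])/c['fy'],1]); s=(z-o[2])/d[2]
    return np.round(o+s*d,1)
def proj(c,X):
    p=np.array(c['R'])@np.array(X,float)+np.array(c['t']); return np.round([c['fx']*p[0]/p[2]+c['cx'],c['fy']*p[1]/p[2]+c['cy']],1)
E
python3 - <<'E'
from h import *
a=cap('top','top0.png');b=cap('scene','scene0.png')
s=ctrl.sense();print(s['eef_pos'],s['ee_rot'])
for c in(a,b): print(c['fx'],np.round(c['R'],3).tolist(),np.round(c['t']))
print(Rn.from_quat(s['ee_rot'],scalar_first=True).as_matrix().round(3))
E
```

```text
pics
[203.80063696 483.67400331 303.39829377] [-2.32036595e-04  1.98096956e-01  9.80182259e-01 -5.30321479e-04]
464.7284496982091 [[0.014, -1.0, -0.01], [-0.993, -0.013, -0.116], [0.116, 0.012, -0.993]] [ 115.  592. 1514.]
438.6314587491921 [[-0.322, 0.947, -0.0], [0.718, 0.244, -0.652], [-0.617, -0.21, -0.759]] [  81. -379. 1567.]
[[-0.922  0.388 -0.001]
 [ 0.388  0.922 -0.001]
 [ 0.    -0.001 -1.   ]]
```

View pics/top0.png

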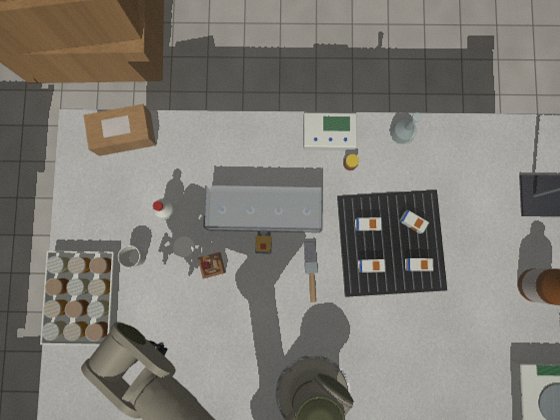

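View pics/scene0.png

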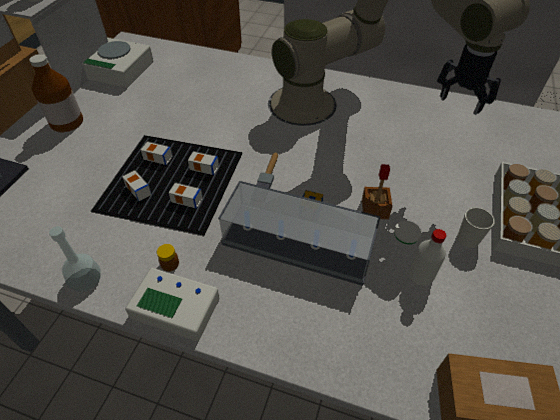

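```bash
python3 - <<'E'
from h import *
a=load('top');b=load('scene')
print('pots',[ray(a,u,v,24).tolist() for u,v in[(369,224),(415,222),(372,266),(420,265)]])
print('house',ray(a,263,240,56),'stand',ray(a,212,265,55),ray(b,377,203,30),'hood L/R',ray(a,205,229,15),ray(a,322,231,15))
im=a['image'][170:310,180:460];cv2.imwrite('pics/z.png',cv2.cvtColor(cv2.resize(im,None,fx=2.8,fy=2.8,interpolation=2),4))
cap('wrist','w0.png')
E
```

```text
pots [[551.5, -182.6, 24.0], [560.1, -335.9, 24.0], [412.3, -191.3, 24.0], [417.8, -349.5, 24.0]]
house [491.6 169.1  56. ] stand [408.3 333.5  55. ] [413.8 342.9  30. ] hood L/R [528.2 366.8  15. ] [526.6 -26.7  15. ]
```

View pics/z.png

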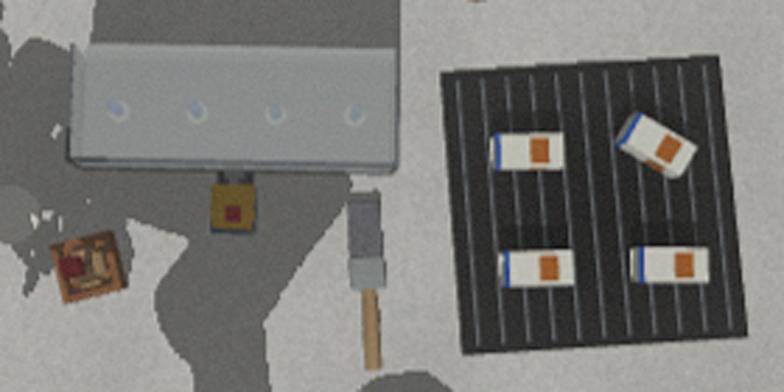

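View pics/w0.png

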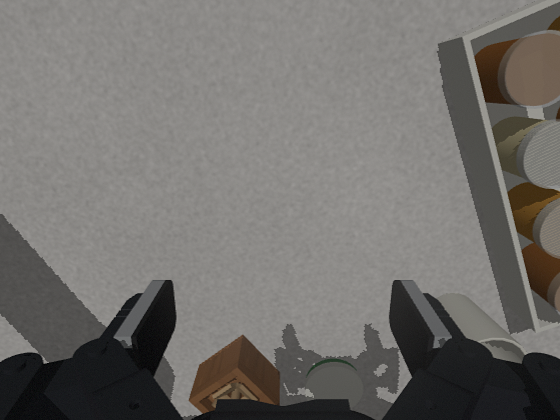

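```bash
cat >> h.py <<'E'
def tri(obs):
    A=[];B=[]
    for c,u,v in obs:
        R=np.array(c['R']);t=np.array(c['t'])
        for r,k in((R[0]*c['fx']-(u-c['cx'])*R[2],(u-c['cx'])*t[2]-t[0]*c['fx']),(R[1]*c['fy']-(v-c['cy'])*R[2],(v-c['cy'])*t[2]-t[1]*c['fy'])): A.append(r);B.append(k)
    x,res,*_=np.linalg.lstsq(np.array(A),np.array(B),rcond=None); return np.round(x,1),np.sqrt(res)
def blob(c,lo,hi,roi):
    x0,y0,x1,y1=roi; h=cv2.cvtColor(c['image'][y0:y1,x0:x1],cv2.COLOR_RGB2HSV); m=cv2.inRange(h,lo,hi)
    n,l,s,ce=cv2.connectedComponentsWithStats(m); return sorted([(int(s[i,4]),(ce[i]+[x0,y0]).round(1).tolist(),s[i,:4].tolist()) for i in range(1,n)],reverse=True)[:4]
E
python3 - <<'E'
from h import *
a=load('top');b=load('scene')
print(blob(a,(170,120,60),(180,255,255),(190,245,225,285)),blob(a,(0,150,60),(5,255,255),(190,245,225,285)))
print(blob(b,(170,120,60),(180,255,255),(360,155,400,195)),blob(b,(0,150,60),(5,255,255),(360,155,400,195)))
print(tri([(a,205.7,265.4),(b,384,172)]))
print(ray(a,205.7,265.4,160))
# stand top corners
for p in[(50,250),(117,232),(128,290),(65,303)]: print(ray(a,180+p[0]/2.8,170+p[1]/2.8,55))
# yellow housing corners, hood
for p in[(212,184),(256,184),(255,232),(211,230),(233,214)]: print('h',ray(a,180+p[0]/2.8,170+p[1]/2.8,56))
for p in[(68,158),(398,166),(397,47),(72,46)]: print('hood',ray(a,180+p[0]/2.8,170+p[1]/2.8,108))
E
```

```text
[(2, [202.5, 263.0], [12, 18, 2, 1]), (1, [209.0, 267.0], [19, 22, 1, 1]), (1, [207.0, 262.0], [17, 17, 1, 1]), (1, [206.0, 266.0], [16, 21, 1, 1])] [(1, [204.0, 267.0], [14, 22, 1, 1])]
[(1, [382.0, 164.0], [22, 9, 1, 1])] [(2, [388.0, 174.5], [28, 19, 1, 2])]
(array([406.9, 340.1, 142.9]), array([331.47871238]))
[407.  336.8 160. ]
[426.1 380.2  55. ]
[448.  302.8  55. ]
[381.3 288.2  55. ]
[365.4 360.8  55. ]
h [505.3 193.2  56. ]
h [506.  141.8  56. ]
h [450.2 142.1  56. ]
h [451.8 193.3  56. ]
h [470.7 168.1  56. ]
hood [529.4 353.7 108. ]
hood [525.2 -19.3 108. ]
hood [661.1 -17.7 108. ]
hood [657.7 353.2 108. ]
```

```bash
python3 -m creep '[[[1,-1,0,0,0,0.8],[2,-2,0,0,0,2],[3.5,-3,0,0,0,3.2],[5,-4,0,0,0,4.5],[6.5,-5,0,0,0,5.7],[7,-5.6,0,0,0,6.8],[7,-5.6,0,0,0,6.8],[7,-5.6,0,0,0,6.8]]]' 85; python3 - <<'E'
from h import *
cap('wrist','w1.png')
E
```

```text
time_s: 0.82
eef_pos: [379.9, 342.8, 303.5]
ee_rot: [-0.0, -0.095, 0.995, -0.0]
force: [-1.3, 0.4, 0.6]
grip_width: 0.994
grip_force: 0.0
```

View pics/w1.png

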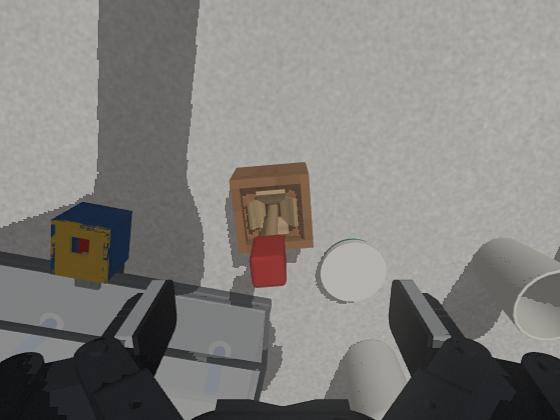

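```bash
python3 - <<'E'
from h import *
w=load('wrist')
print('cam',(-np.array(w['R']).T@w['t']).round(),np.round(w['R'],2).tolist())
for p in[(252,253),(285,252),(286,286),(254,287),(269,270)]: print('grip',ray(w,*p,166))
for p in[(231,182),(307,176),(312,247),(239,251)]: print('st',ray(w,*p,55))
print('hole',ray(w,80,245,56),ray(w,82,245,28))
for p in[(61,218),(124,230),(112,281),(51,272)]: print('h',ray(w,*p,56))
E
```

```text
cam [303. 328. 374.] [[-0.19, 0.98, -0.0], [0.93, 0.18, 0.31], [0.31, 0.06, -0.95]]
grip [400.5 328.1 166. ]
grip [396.  347.7 166. ]
grip [418.8 352.8 166. ]
grip [423.3 333.2 166. ]
grip [409.8 340.3 166. ]
st [388.8 298.8  55. ]
st [370.9 363.2  55. ]
st [436.  381.9  55. ]
st [452.9 315.9  55. ]
hole [474.4 170.5  56. ] [489.1 158.7  28. ]
h [450.8 153.   56. ]
h [451.7 209.6  56. ]
h [506.5 201.5  56. ]
h [507.8 144.2  56. ]
```

```bash
python3 -m creep '[[[0.8,-0.1,0,0,0,0.6],[1.2,-0.1,0,0,0,0.7],[1.2,-0.1,-1,0,0,0.7],[1.2,-0.1,-2,0,0,0.7],[1.2,-0.1,-3,0,0,0.7],[1.2,-0.1,-3.7,0,0,0.7],[1.2,-0.1,-4.1,0,0,0.7],[1.2,-0.1,-4.1,0,0,0.7],[1.2,-0.1,-4.1,0,0,0.7]]]' 85; python3 -m creep '[[[0,0,0,0,0,0],[0,0,0,0,0,0],[0,0,0,0,0,0],[0,0,0,0,0,0],[0,0,0,0,0,0],[0,0,0,0,0,0],[0,0,0,0,0,0],[0,0,0,0,0,0]]]' 5 60;  python3 - <<'E'
from h import *
w=cap('wrist','w2.png');print('cam',(-np.array(w['R']).T@w['t']).round())
E
```

```text
time_s: 1.62
eef_pos: [408.8, 341.8, 201.9]
ee_rot: [0.0, -0.128, 0.992, 0.0]
force: [0.3, -0.1, 0.3]
grip_width: 0.996
grip_force: 0.0
time_s: 2.28
eef_pos: [409.1, 341.4, 201.8]
ee_rot: [0.0, -0.127, 0.992, 0.0]
force: [-0.5, 0.1, 4.4]
grip_width: 0.248
grip_force: 58.9
cam [333. 322. 273.]
```

View pics/w2.png

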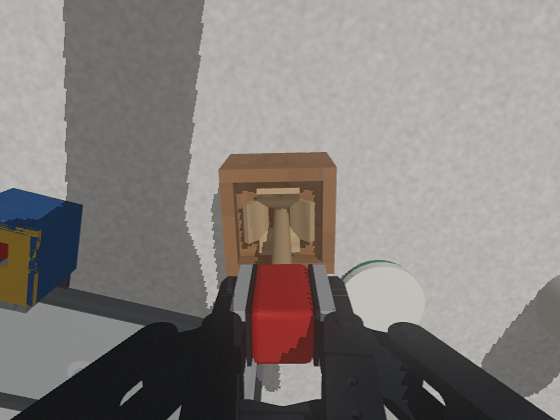

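```bash
python3 -m creep '[[[0,0,1,0,0,0],[0,0,2,0,0,0],[0,0,3,0,0,0],[0,0,4,0,0,0],[0.4,-1.2,4,0,0,-0.5],[0.8,-2.4,4,0,0,-1],[1.2,-3.6,4,0,0,-1.6],[1.6,-4.8,4,0,0,-2.2],[2,-6,4,0,0,-2.7],[2.5,-6.9,4,0,0,-2.9],[2.5,-6.9,4,0,0,-2.9],[2.5,-6.9,4,0,0,-2.9],[2.5,-6.9,4,0,0,-2.9]]]' ;  python3 - <<'E'
from h import *
w=cap('wrist','w3.png');print('cam',(-np.array(w['R']).T@w['t']).round())
print(proj(w,[472,168,56]),proj(w,[472,168,106]))
E
```

```text
time_s: 3.42
eef_pos: [471.1, 169.2, 301.1]
ee_rot: [-0.0, -0.001, 1.0, 0.0]
force: [0.5, 1.2, -0.9]
grip_width: 0.252
grip_force: 58.9
cam [392. 169. 372.]
[280.4 183.6] [280.  200.1]
```

View pics/w3.png

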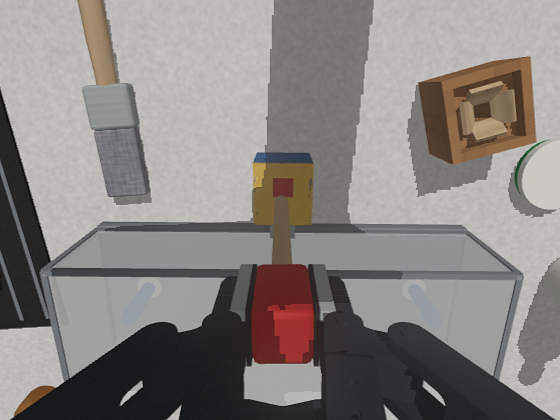

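```bash
python3 - <<'E'
from h import *
w=load('wrist')
for p in[(254,164),(312,164),(312,224),(253,224)]: print('h',ray(w,*p,56))
print('hole left-top,right-top',ray(w,273,178,56),ray(w,293,178,56)); print('tip',ray(w,281,199,106),ray(w,281,196,106))
for p in[(45,272),(520,276)]: print('hood near top',ray(w,*p,108))
for p in[(148,290),(415,288)]: print('peg tip',ray(w,*p,75))
im=w['image'][140:240,220:350];cv2.imwrite('pics/z2.png',cv2.cvtColor(cv2.resize(im,None,fx=5,fy=5,interpolation=2),4))
E
```

```text
h [454.8 145.4  56. ]
h [454.7 195.   56. ]
h [509.4 196.5  56. ]
h [509.5 143.4  56. ]
hole left-top,right-top [467.  161.6  56. ] [467.  178.9  56. ]
tip [471.2 168.7 106. ] [468.8 168.7 106. ]
hood near top [531.  -16.7 108. ]
hood near top [533.4 357.4 108. ]
peg tip [566.   49.1  75. ]
peg tip [563.3 289.1  75. ]
```

View pics/z2.png

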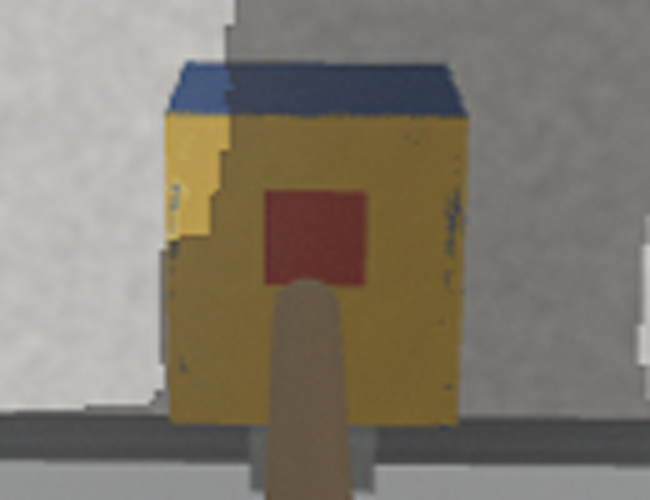

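```bash
python3 -m creep '[[[0.1,0.05,-0.3,0,0,0],[0.1,0.05,-0.8,0,0,0],[0.1,0.05,-1.3,0,0,0],[0.1,0.05,-1.6,0,0,0],[0.1,0.05,-1.6,0,0,0],[0.1,0.05,-1.6,0,0,0]]]' ;  python3 - <<'E'
from h import *
w=cap('wrist')
im=w['image'][140:300,200:370];cv2.imwrite('pics/z3.png',cv2.cvtColor(cv2.resize(im,None,fx=3.5,fy=3.5,interpolation=2),4))
E
```

```text
time_s: 3.97
eef_pos: [473.8, 170.5, 261.3]
ee_rot: [-0.0, -0.002, 1.0, -0.0]
force: [0.4, -0.8, -0.9]
grip_width: 0.247
grip_force: 58.9
```

View pics/z3.png

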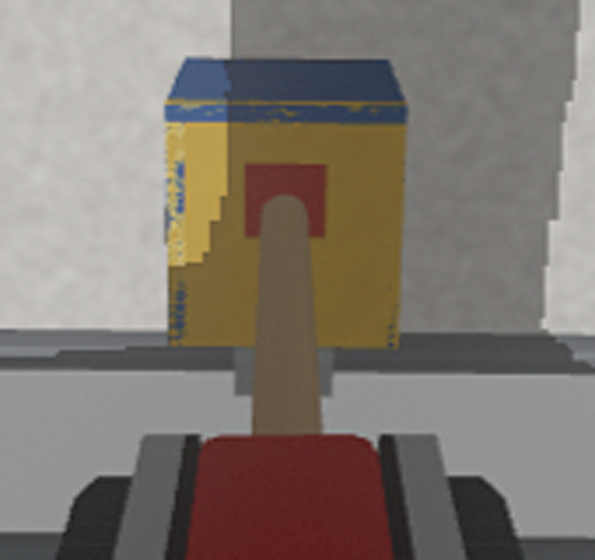

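```bash
python3 -m creep '[[[0,0,-0.3,0,0,0],[0,0,-0.6,0,0,0],[0,0,-0.9,0,0,0],[0,0,-1.2,0,0,0],[0,0,-1.5,0,0,0],[0,0,-1.6,0,0,0],[0,0,-1.7,0,0,0],[0,0,-1.8,0,0,0],[0,0,-1.8,0,0,0]]]' ;python3 -m creep '[[[0,0,-0.05,0,0,0],[0,0,-0.1,0,0,0],[0,0,-0.1,0,0,0],[0,0,-0.1,0,0,0]]]'; python3 - <<'E'
from h import *
cap('scene','s1.png')
E
```

```text
time_s: 4.77
eef_pos: [473.5, 169.9, 216.3]
ee_rot: [-0.001, -0.001, 1.0, -0.0]
force: [-3.8, -1.4, 7.3]
grip_width: 0.251
grip_force: 60.0
time_s: 5.1
eef_pos: [473.3, 169.9, 214.1]
ee_rot: [-0.001, -0.001, 1.0, -0.0]
force: [-4.7, -1.5, 7.3]
grip_width: 0.248
grip_force: 60.0
```

View pics/s1.png

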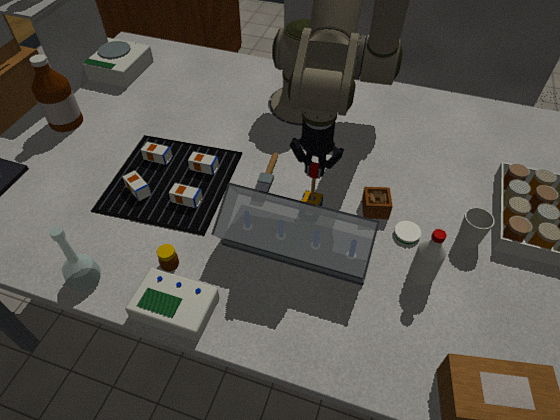

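```bash
python3 -m creep '[[[0,0,0,0,0,0],[0,0,0,0,0,0],[0,0,0,0,0,0],[0,0,0.5,0,0,0],[0,0,1.2,0,0,0],[0,0,2,0,0,0],[0,0,3,0,0,0],[0,0,3.6,0,0,0],[-0.4,1.2,3.6,0,0,0.5],[-0.9,2.4,3.6,0,0,1],[-1.3,3.6,3.6,0,0,1.5],[-1.7,4.8,3.6,0,0,2],[-2.2,6,3.6,0,0,2.5],[-2.58,6.86,3.6,0,0,2.9],[-2.58,6.86,3.6,0,0,2.9],[-2.58,6.86,3.6,0,0,2.9]]]' ; python3 - <<'E'
from h import *
w=cap('wrist');im=w['image'][100:380,140:420];w=cap('scene')['image'][140:300,160:440]
cv2.imwrite('pics/z4.png',cv2.cvtColor(np.hstack([cv2.resize(im,(400,400)),cv2.resize(w,(400,400*160//280)).__class__(0) if 0 else cv2.resize(w,(400,400))]),4))
E
```

```text
time_s: 6.48
eef_pos: [409.0, 342.3, 303.5]
ee_rot: [-0.0, -0.128, 0.992, -0.0]
force: [0.4, -1.0, -0.8]
grip_width: 0.25
grip_force: 59.1
```

View pics/z4.png

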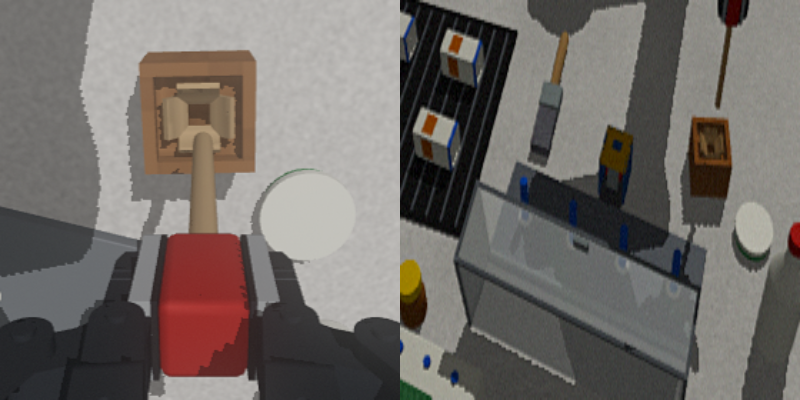

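```bash
python3 -m creep '[[[0,-0.03,-0.8,0,0,0],[0,-0.03,-1.6,0,0,0],[0,-0.03,-2.1,0,0,0],[0,-0.03,-2.5,0,0,0],[0,-0.03,-2.9,0,0,0],[0,-0.03,-3.3,0,0,0],[0,-0.03,-3.7,0,0,0],[0,-0.03,-3.9,0,0,0],[0,-0.03,-4.02,0,0,0],[0,-0.03,-4.02,0,0,0],[0,-0.03,-4.02,0,0,0]]]'
```

```text
time_s: 7.5
eef_pos: [409.5, 340.9, 203.6]
ee_rot: [0.0, -0.128, 0.992, 0.0]
force: [1.3, 0.5, 0.3]
grip_width: 0.25
grip_force: 59.2
```

```bash
python3 -m creep '[[[0,0,-0.06,0,0,0],[0,0,-0.06,0,0,0]]]'; python3 -m creep '[[[0,0,0,0,0,0],[0,0,0,0,0,0],[0,0,0,0,0,0],[0,0,0,0,0,0],[0,0,0.5,0,0,0],[0,0,1.5,0,0,0],[0,0,3,0,0,0],[0,-1.5,3.4,0,0,-1],[0,-3,3.4,0,0,-2],[0,-4.5,3.4,0,0,-2.9],[0,-6,3.4,0,0,-2.9],[0,-7.5,3.4,0,0,-2.9],[0,-9,3.4,0,0,-2.9],[0,-10.5,3.4,0,0,-2.9],[0,-12,3.4,0,0,-2.9],[0,-13.5,3.4,0,0,-2.9],[0,-15,3.4,0,0,-2.9],[0,-15,3.4,0,0,-2.9]]]' 60;  python3 - <<'E'
from h import *
a=cap('top');s=cap('scene')
for c in(a,s): print(blob(c,(100,110,30),(125,255,255),(195,100,330,240) if c is a else (215,180,385,290)))
print(blob(a,(0,100,80),(14,255,255),(335,185,445,300)))
w=cap('wrist')
print('cam',(-np.array(w['R']).T@w['t']).round())
im=a['image'][170:310,180:460];
cv2.imwrite('pics/z5.png',cv2.cvtColor(np.vstack([cv2.resize(im,(600,300),interpolation=2),cv2.resize(s['image'][120:280,90:410],(600,300),interpolation=2)]),4))
E
```

```text
time_s: 7.67
eef_pos: [409.4, 340.9, 202.1]
ee_rot: [0.0, -0.128, 0.992, 0.0]
force: [0.3, 0.8, -0.5]
grip_width: 0.251
grip_force: 59.1
time_s: 9.17
eef_pos: [409.4, -39.2, 287.1]
ee_rot: [0.0, 0.002, 1.0, -0.001]
force: [-0.1, 1.4, 0.3]
grip_width: 0.702
grip_force: 0.0
[(20, [220.4, 208.0], [23, 106, 6, 5]), (17, [249.1, 208.4], [52, 106, 5, 6]), (15, [278.0, 209.0], [82, 107, 3, 5]), (14, [307.0, 209.9], [110, 108, 5, 5])]
[(62, [280.6, 224.8], [63, 39, 6, 12]), (59, [246.5, 215.7], [29, 30, 6, 12]), (57, [353.0, 244.6], [135, 59, 7, 12]), (56, [318.3, 210.7], [100, 18, 8, 24])]
[(54, [418.2, 222.6], [79, 33, 9, 10]), (49, [423.6, 264.6], [86, 76, 7, 8]), (48, [372.5, 223.5], [35, 35, 6, 8]), (33, [376.4, 265.6], [39, 77, 5, 8])]
cam [330. -35. 358.]
```

View pics/z5.png

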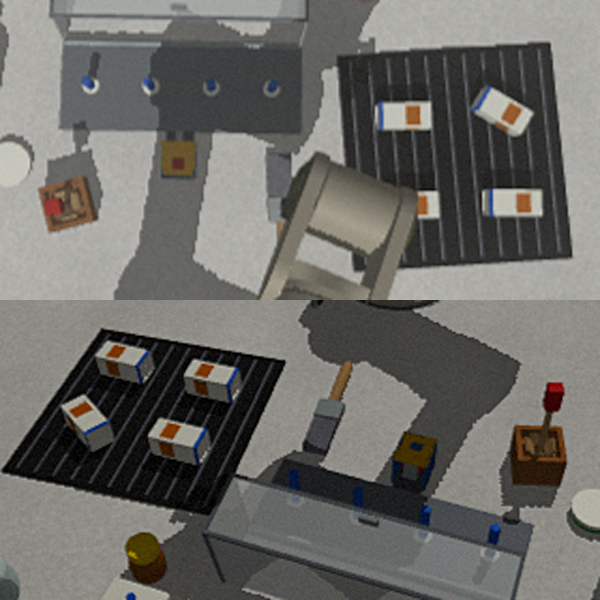

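```bash
cat > pots.py <<'E'
from h import *
from scipy.optimize import minimize
def hull(c,x,y,yaw,size=(80,40,40),z0=4):
    P=np.array([[sx,sy,sz] for sx in(-.5,.5) for sy in(-.5,.5) for sz in(0,1)])*size
    P=P@Rn.from_euler('z',yaw).as_matrix().T+[x,y,z0]
    return cv2.convexHull(np.array([proj(c,p) for p in P],np.float32)).reshape(-1,2)
S=4
def fit(cs,x,y,yaw):
    data=[]
    for c in cs:
        q=hull(c,x,y,yaw); u0,v0=np.floor(q.min(0)-14).astype(int); u1,v1=np.ceil(q.max(0)+14).astype(int)
        h=cv2.cvtColor(c['image'],cv2.COLOR_RGB2HSV); m=(h[...,2]>95).astype(np.uint8)
        m=cv2.morphologyEx(m,cv2.MORPH_OPEN,np.ones((3,3),np.uint8)) 
        n,l,st,ce=cv2.connectedComponentsWithStats(m)
        i=min(range(1,n),key=lambda i:(np.linalg.norm(ce[i]-q.mean(0)) if 60<st[i,4]<1500 else 1e9))
        k=(l==i).astype(np.uint8)*255
        data.append((c,u0,v0,cv2.resize(k[v0:v1,u0:u1],None,fx=S,fy=S,interpolation=cv2.INTER_LINEAR)>127))
    def cost(p):
        s=0
        for c,u0,v0,k in data:
            g=np.zeros(k.shape,np.uint8); cv2.fillConvexPoly(g,np.round((hull(c,p[0]*10,p[1]*10,p[2]/5)-[u0-.5,v0-.5])*S*16).astype(np.int32),1,shift=4)
            s+=(g.astype(bool)^k).sum()/k.sum()
        return s
    r=min((minimize(cost,[x/10+dx,y/10,(yaw+d)*5],method='Nelder-Mead',options=dict(initial_simplex=np.array([x/10+dx,y/10,(yaw+d)*5])+np.array([[0,0,0],[1,0,0],[0,1,0],[0,0,1]]))) for d in(-.2,.2) for dx in (0,.7)),key=lambda r:r.fun)
    return np.round([r.x[0]*10,r.x[1]*10,np.degrees(r.x[2]/5),r.fun/len(cs)],2)
E
python3 - <<'E'
from pots import *
a=load('top');s=load('scene')
for n,p in dict(A=(551,-183,1.57),B=(560,-336,1.0),C=(412,-191,1.57),D=(418,-350,1.57)).items():
    print(n,'scene',fit([s],*p),'top',fit([a],*p) if n!='C' else '')
for i,(t,q) in enumerate([((307.,209.9),(246.5,215.7)),((278,209),(280.6,224.8)),((220.4,208),(353,244.6))]): print(tri([(a,*t),(s,*q)]))
E
```

```text
A scene [ 538.27 -190.64   68.92    0.9 ] top [ 5.5174e+02 -1.7868e+02  9.1330e+01  5.0000e-02]
B scene [ 543.33 -350.18   52.07    0.68] top [ 5.6236e+02 -3.3113e+02  6.0170e+01  6.0000e-02]
C scene [ 393.56 -201.92   65.12    1.04] top 
D scene [ 402.88 -363.03   63.16    1.07] top [ 4.2166e+02 -3.4380e+02  9.0680e+01  3.0000e-02]
(array([592.5,  26.1,  55.8]), array([64.04580095]))
(array([594. , 121.4,  57.6]), array([103.73276211]))
(array([595. , 311.5,  56.4]), array([158.1630731]))
```

```bash
python3 - <<'E'
from h import *
print(ctrl.sense()['joints'].round(2) if hasattr(ctrl.sense()['joints'],'round') else ctrl.sense()['joints'])
w=load('top');im=cv2.cvtColor(cv2.imread('pics/top0.png'),4);w['image']=im
from pots import fit
print(fit([w],415,-187,1.57),fit([w],552,-179,1.57))
E
python3 -m creep '[[[0,-1,0,0,0,1.4],[0,-2,0,0,0,2.8],[0,-3,0,0,0,4.2],[0,-4,0,0,0,5.6],[0,-5,0,0,0,7],[0,-6,0,0,0,8.4],[0,-7,0,0,0,9.8],[0,-8,0,0,0,11.2],[0,-8,0,0,0,12.6],[0,-8,0,0,0,14],[0,-8,0,0,0,15.4],[0,-8,0,0,0,16.8],[0,-8,0,0,0,18],[0,-8,0,0,0,18],[0,-8,0,0,0,18]]]' 85
python3 -c "
from rig import ctrl;print(ctrl.sense()['joints'])"
```

```text
[-0.37  0.07  1.84  0.    1.23 -1.94]
[ 4.1438e+02 -1.8729e+02  9.2900e+01  7.0000e-02] [ 5.5196e+02 -1.7796e+02  9.2200e+01  6.0000e-02]
time_s: 10.57
eef_pos: [457.6, -47.5, 231.5]
ee_rot: [-0.077, -0.551, 0.825, -0.095]
force: [-0.1, -0.2, 0.9]
grip_width: 0.992
grip_force: 0.0
[-0.26184927  0.25680723  1.7909269  -0.27683649  1.06786325 -2.8790255 ]
```

```bash
python3 -m creep '[[[0,0,0,0,0,-1.4],[0,0,0,0,0,-2.8],[0,0,0,0,0,-4.2],[0,0,0,0,0,-5.6],[0,0,0,0,0,-7],[0,0,0,0,0,-8.4],[0,0,0,0,0,-8.4],[0,0,0,0,0,-8.4]]]'
python3 -c "
from rig import ctrl;print(ctrl.sense()['joints'])"
```

```text
time_s: 11.23
eef_pos: [457.6, -48.9, 231.7]
ee_rot: [-0.106, -0.219, 0.968, -0.061]
force: [-0.3, 0.5, -0.9]
grip_width: 0.997
grip_force: 0.0
[-0.27789023  0.3162274   1.70884671 -0.21939312  1.25315641 -2.20982489]
```

```bash
cat > go.py <<'E'
from h import *
def go(pos,R):
    s=ctrl.sense();d=(np.array(pos)-s['eef_pos'])/25;R0=Rn.from_quat(s['ee_rot'],scalar_first=True)
    print('at',np.round(s['eef_pos'],1),'row',np.round(d,2),np.round(np.degrees((R*R0.inv()).as_rotvec())/5,2))
D0=Rn.from_matrix(np.array([[0,1,0],[1,0,0],[0,0,-1.]]))
def tilt(t,yaw): return Rn.from_euler('z',yaw,degrees=True)*Rn.from_euler('x',t,degrees=True)*D0
def tcp_pick(x,y,yaw,back=0,t=45,off=18,up=7):
    R=tilt(t,yaw-90); a=np.array([np.cos(np.radians(yaw)),np.sin(np.radians(yaw)),0])
    g=np.array([x,y,24+up])-off*a; return g-(54+back)*R.as_matrix()[:,2],R
def tcp_place(x,y,lift=0,t=-45,off=18,up=7):
    R=tilt(t,0); return np.array([x,y+up,55+off+lift])-54*R.as_matrix()[:,2],R
E
python3 - <<'E'
from go import *
p,R=tcp_pick(414.4,-187.3,92,90);print(p);go(p,R)
E
```

```text
[ 418.58177553 -307.05038333  132.82337649]
at [457.6 -48.9 231.7] row [ -1.56 -10.33  -3.96] [  4.67   5.92 -22.33]
```

```bash
python3 -m creep '[[[0,-0.6,0,0.3,0.35,-1.3],[-0.1,-1.2,0,0.55,0.7,-2.6],[-0.2,-1.8,0,0.8,1.05,-3.9],[-0.3,-2.5,0,1.1,1.4,-5.2],[-0.4,-3.1,0,1.4,1.7,-6.5],[-0.5,-3.7,0,1.6,2.1,-7.8],[-0.6,-4.3,0,1.9,2.4,-9.1],[-0.7,-5,0,2.2,2.75,-10.4],[-0.8,-5.6,0,2.45,3.1,-11.7],[-0.9,-6.2,0,2.7,3.45,-13],[-1,-6.8,0,3,3.8,-14.3],[-1.1,-7.5,0,3.3,4.1,-15.6],[-1.2,-8.2,0,3.5,4.5,-16.9],[-1.3,-8.9,0,3.8,4.8,-18.2],[-1.4,-9.5,0,4.1,5.2,-19.5],[-1.5,-10,0,4.35,5.5,-20.8],[-1.56,-10.3,0,4.67,5.92,-22.3],[-1.56,-10.3,0,4.67,5.92,-22.3],[-1.56,-10.3,0,4.67,5.92,-22.3],[-1.56,-10.3,0,4.67,5.92,-22.3]]]' 85
python3 - <<'E'
from go import *
print(np.round(ctrl.sense()['joints'],2))
p,R=tcp_pick(414.4,-187.3,92,90);go(p,R);go(tcp_pick(414.4,-187.3,92)[0],R)
E
```

```text
time_s: 12.9
eef_pos: [418.9, -306.5, 231.9]
ee_rot: [-0.276, 0.641, 0.666, 0.265]
force: [-0.4, 1.5, -0.3]
grip_width: 0.994
grip_force: 0.0
[-0.99  0.61  1.39  0.39  1.83 -1.06]
at [ 418.9 -306.5  231.9] row [-0.01 -0.02 -3.96] [ 0.01 -0.   -0.04]
at [ 418.9 -306.5  231.9] row [-0.1   2.52 -6.51] [ 0.01 -0.   -0.04]
```

```bash
python3 -m creep '[[[0,0,-1,0,0,0],[0,0,-2,0,0,0],[0,0,-3,0,0,0],[0,0,-3.96,0,0,0],[0,0.5,-4.5,0,0,0],[0,1.1,-5.1,0,0,0],[0,1.7,-5.7,0,0,0],[-0.1,2.2,-6.2,0,0,0],[-0.1,2.52,-6.51,0,0,0],[-0.1,2.52,-6.51,0,0,0],[-0.1,2.52,-6.51,0,0,0]]]' 85 && python3 -m creep '[[[0,0,0,0,0,0],[0,0,0,0,0,0],[0,0,0,0,0,0],[0,0,0,0,0,0],[0,0,0,0,0,0],[0,0,0,0,0,0]]]' 20 35
python3 - <<'E'
from h import *
cap('wrist','w5.png')
E
```

```text
time_s: 13.82
eef_pos: [416.5, -244.3, 69.4]
ee_rot: [-0.276, 0.642, 0.665, 0.265]
force: [-0.8, 0.1, 0.4]
grip_width: 0.993
grip_force: 0.0
time_s: 14.32
eef_pos: [416.2, -244.9, 69.5]
ee_rot: [-0.275, 0.643, 0.664, 0.265]
force: [-0.3, -2.5, 4.1]
grip_width: 0.466
grip_force: 35.6
```

View pics/w5.png

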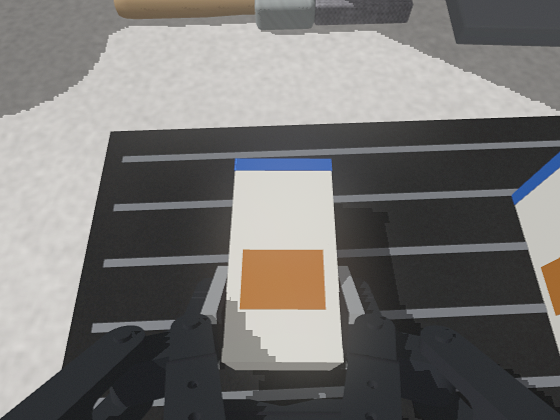

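```bash
python3 -m creep '[[[0,0,0.5,0,0,0],[0,0,1.5,0,0,0],[0,0,2.5,0,0,0],[0,0,4,0,0,0],[0,0,5.5,0,0,0],[0,0,6.5,0,0,0],[0,0,6.5,0,0,0]]]'
python3 - <<'E'
from go import *
w=load('wrist');print('mouth edge',ray(w,283,158,44),'bottom edge',ray(w,283,362,44),'near corner left',ray(w,236,158,44),ray(w,331,158,44))
s=ctrl.sense();print(s['grip_width'])
p,R=tcp_place(594,27,105);go(p,R);print(p)
E
```

```text
time_s: 14.95
eef_pos: [416.6, -244.9, 236.5]
ee_rot: [-0.272, 0.643, 0.665, 0.265]
force: [0.4, 0.1, -0.8]
grip_width: 0.464
grip_force: 35.3
mouth edge [ 414.4 -146.    44. ] bottom edge [ 417.  -226.7   44. ] near corner left [ 394.4 -146.6   44. ] [ 434.9 -145.3   44. ]
0.4637018499343456
at [ 416.6 -244.9  236.5] row [ 7.09 12.68 -0.81] [-17.92  -0.28  -0.33]
[594.          72.18376618 216.18376618]
```

```bash
python3 -m creep '[[[0.5,0.9,0.3,-1.3,0,0],[1,1.8,0.5,-2.6,0,0],[1.5,2.7,0.5,-3.9,0,0],[2,3.6,0.5,-5.2,-0.1,-0.1],[2.5,4.5,0.5,-6.5,-0.1,-0.1],[3,5.4,0.5,-7.8,-0.1,-0.1],[3.5,6.3,0.5,-9.1,-0.15,-0.15],[4,7.2,0.5,-10.4,-0.15,-0.2],[4.5,8.1,0.5,-11.7,-0.2,-0.2],[5,9,0.5,-13,-0.2,-0.2],[5.5,9.9,0.3,-14.3,-0.2,-0.3],[6,10.8,0,-15.6,-0.3,-0.3],[6.5,11.7,-0.3,-16.9,-0.3,-0.3],[7.09,12.68,-0.6,-17.9,-0.3,-0.3],[7.09,12.68,-0.8,-17.9,-0.3,-0.3],[7.09,12.68,-0.8,-17.9,-0.3,-0.3],[7.09,12.68,-0.8,-17.9,-0.3,-0.3]]]'
python3 - <<'E'
from go import *
s=ctrl.sense();print(np.round(s['joints'],2))
p,R=tcp_place(594,27,0);go(p,R)
E
```

```text
time_s: 16.37
eef_pos: [592.9, 72.2, 211.3]
ee_rot: [0.267, 0.655, 0.654, -0.268]
force: [-0.1, -1.1, -0.9]
grip_width: 0.464
grip_force: 35.5
[ 0.14  0.67  1.34 -0.79  1.36  0.41]
at [592.9  72.2 211.3] row [ 0.04 -0.   -4.  ] [-0.11 -0.01  0.03]
```

```bash
python3 -m creep '[[[0.04,0,-0.7,-0.1,0,0],[0.04,0,-1.4,-0.1,0,0],[0.04,0,-2,-0.1,0,0],[0.04,0,-2.6,-0.1,0,0],[0.04,0,-3.2,-0.1,0,0],[0.04,0,-3.6,-0.1,0,0],[0.04,0,-3.8,-0.1,0,0],[0.04,0,-3.88,-0.1,0,0],[0.04,0,-3.88,-0.1,0,0],[0.04,0,-3.88,-0.1,0,0]]]'
python3 -m creep '[[[0,0,-0.05,0,0,0],[0,0,-0.1,0,0,0],[0,0,-0.1,0,0,0],[0,0,-0.1,0,0,0]]]'
```

```text
time_s: 17.2
eef_pos: [594.6, 72.6, 115.1]
ee_rot: [0.271, 0.654, 0.653, -0.27]
force: [-0.4, -0.1, -0.9]
grip_width: 0.466
grip_force: 35.5
time_s: 17.53
eef_pos: [594.6, 72.7, 113.0]
ee_rot: [0.271, 0.654, 0.652, -0.271]
force: [-0.4, 1.9, 6.6]
grip_width: 0.462
grip_force: 36.1
```

```bash
python3 -m creep '[[[0,0,0,0,0,0],[0,0,0,0,0,0],[0,0,0,0,0,0],[0,0,0,0,0,0],[0,0.4,0.4,0,0,0],[0,0.9,0.9,0,0,0],[0,1.5,1.5,0,0,0],[0,2.2,2.2,0,0,0],[0,3,3,0,0,0],[0,3,4.5,0,0,0],[0,3,4.5,0,0,0]]]' 58
python3 - <<'E'
from go import *
from pots import fit
a=cap('top');cap('scene')
for p in((552,-179,1.57),(562,-331,1.05),(421,-344,1.57)): print(fit([a],*p))
r=fit([a],552,-179,1.57); p,R=tcp_pick(*r[:3],90);go(p,R);go(*tcp_pick(*r[:3]))
E
```

```text
time_s: 18.45
eef_pos: [595.6, 148.9, 231.1]
ee_rot: [0.273, 0.655, 0.652, -0.267]
force: [-0.1, 0.0, 1.8]
grip_width: 0.678
grip_force: 0.0
[ 5.5169e+02 -1.7861e+02  9.1280e+01  6.0000e-02]
[ 5.6219e+02 -3.3102e+02  5.9900e+01  6.0000e-02]
[ 4.2098e+02 -3.4359e+02  9.0720e+01  3.0000e-02]
at [594.5 147.7 225.7] row [ -1.61 -17.85  -3.71] [17.99  0.21  0.24]
at [594.5 147.7 225.7] row [ -1.66 -15.3   -6.26] [17.99  0.21  0.24]
```

```bash
python3 -m creep '[[[0,-1.1,0.3,1.2,0,0],[0,-2.2,0.5,2.4,0,0],[-0.2,-3.4,0.5,3.6,0,0],[-0.4,-4.6,0.5,4.8,0,0],[-0.5,-5.8,0.5,6.1,0.1,0.1],[-0.6,-7,0.5,7.4,0.1,0.1],[-0.8,-8.2,0.5,8.7,0.1,0.1],[-0.9,-9.5,0.3,10,0.1,0.1],[-1,-10.8,0,11.3,0.1,0.1],[-1.1,-12.1,0,12.6,0.1,0.2],[-1.2,-13.4,0,13.9,0.2,0.2],[-1.4,-14.7,-0.3,15.2,0.2,0.2],[-1.5,-16,-0.8,16.5,0.2,0.2],[-1.61,-17.2,-1.5,17.6,0.2,0.2],[-1.61,-17.85,-2.4,18,0.2,0.2],[-1.61,-17.85,-3.2,18,0.2,0.2],[-1.61,-17.85,-3.7,18,0.2,0.2],[-1.61,-17.85,-3.7,18,0.2,0.2]]]' 85
python3 - <<'E'
from go import *
r=(551.7,-178.6,91.3); go(*tcp_pick(*r))
E
```

```text
time_s: 20.05
eef_pos: [553.1, -297.9, 128.4]
ee_rot: [-0.277, 0.647, 0.659, 0.267]
force: [-0.1, 0.6, -0.6]
grip_width: 0.994
grip_force: 0.0
at [ 553.1 -297.9  128.4] row [-0.    2.53 -2.37] [-0.05 -0.08  0.01]
```

```bash
python3 -m creep '[[[0,0.5,-0.5,0,0,0],[0,1.1,-1.1,0,0,0],[0,1.7,-1.6,0,0,0],[0,2.2,-2.1,0,0,0],[0,2.53,-2.37,0,0,0],[0,2.53,-2.37,0,0,0]]]' 85 && python3 -m creep '[[[0,0,0,0,0,0],[0,0,0,0,0,0],[0,0,0,0,0,0],[0,0,0,0,0,0],[0,0,0,0,0,0],[0,0,0,0,0,0]]]' 20 35 && python3 -m creep '[[[0,0,0.5,0,0,0],[0,0,1.5,0,0,0],[0,0,2.5,0,0,0],[0,0,4,0,0,0],[0,0,5.5,0,0,0],[0,0,6.5,0,0,0],[0,0,6.5,0,0,0]]]'
python3 - <<'E'
from go import *
go(*tcp_place(595,122,105))
E
```

```text
time_s: 20.55
eef_pos: [554.0, -233.3, 72.6]
ee_rot: [-0.275, 0.646, 0.661, 0.267]
force: [0.2, 0.0, 0.9]
grip_width: 0.994
grip_force: 0.0
time_s: 21.05
eef_pos: [554.2, -236.2, 73.5]
ee_rot: [-0.273, 0.646, 0.66, 0.267]
force: [-0.3, -3.9, 6.1]
grip_width: 0.463
grip_force: 35.9
time_s: 21.63
eef_pos: [554.8, -235.8, 241.5]
ee_rot: [-0.27, 0.646, 0.662, 0.267]
force: [0.5, -0.3, -0.3]
grip_width: 0.464
grip_force: 35.3
at [ 554.8 -235.8  241.5] row [ 1.61 16.12 -1.01] [-17.93  -0.16  -0.25]
```

```bash
python3 -m creep '[[[0.1,1,0,-1.2,0,0],[0.2,2.1,0,-2.5,0,0],[0.3,3.2,0,-3.8,0,0],[0.4,4.4,0,-5.1,0,0],[0.5,5.6,0,-6.4,0,-0.1],[0.6,6.8,0,-7.7,-0.1,-0.1],[0.7,8,0,-9,-0.1,-0.1],[0.8,9.2,0,-10.3,-0.1,-0.1],[0.9,10.4,0,-11.6,-0.1,-0.1],[1,11.6,0,-12.9,-0.1,-0.2],[1.1,12.8,0,-14.2,-0.1,-0.2],[1.2,14,0,-15.5,-0.1,-0.2],[1.4,15.2,0,-16.8,-0.1,-0.2],[1.61,16.28,-0.3,-17.9,-0.1,-0.2],[1.61,16.28,-0.8,-17.9,-0.1,-0.2],[1.61,16.28,-0.9,-17.9,-0.1,-0.2],[1.61,16.28,-0.9,-17.9,-0.1,-0.2]]]'
python3 - <<'E'
from go import *
go(*tcp_place(595,122,0,up=11))
E
```

```text
time_s: 23.05
eef_pos: [593.8, 171.2, 211.6]
ee_rot: [0.264, 0.656, 0.653, -0.271]
force: [0.4, -0.4, -0.4]
grip_width: 0.46
grip_force: 35.5
at [593.8 171.2 211.6] row [ 0.05  0.   -4.02] [-0.1  -0.09  0.09]
```

```bash
python3 -m creep '[[[0.04,0,-0.7,-0.1,0,0],[0.04,0,-1.4,-0.1,0,0],[0.04,0,-2,-0.1,0,0],[0.04,0,-2.6,-0.1,0,0],[0.04,0,-3.2,-0.1,0,0],[0.04,0,-3.6,-0.1,0,0],[0.04,0,-3.8,-0.1,0,0],[0.04,0,-3.88,-0.1,0,0],[0.04,0,-3.88,-0.1,0,0],[0.04,0,-3.88,-0.1,0,0]]]'
python3 -m creep '[[[0,0,-0.05,0,0,0],[0,0,-0.1,0,0,0],[0,0,-0.1,0,0,0],[0,0,-0.1,0,0,0]]]'
```

```text
time_s: 23.88
eef_pos: [595.6, 171.7, 116.4]
ee_rot: [0.268, 0.655, 0.651, -0.273]
force: [0.2, 0.5, -0.5]
grip_width: 0.459
grip_force: 35.5
time_s: 24.22
eef_pos: [595.4, 171.6, 113.5]
ee_rot: [0.268, 0.655, 0.652, -0.273]
force: [0.4, -0.2, 0.2]
grip_width: 0.462
grip_force: 35.5
```

```bash
python3 -m creep '[[[0,0,-0.04,0,0,0],[0,0,-0.08,0,0,0],[0,0,-0.12,0,0,0],[0,0,-0.12,0,0,0]]]'
```

```text
time_s: 24.55
eef_pos: [595.4, 171.9, 113.3]
ee_rot: [0.269, 0.655, 0.651, -0.274]
force: [-7.4, 2.7, 18.0]
grip_width: 0.462
grip_force: 37.2
```

Contact with the tray at the expected height. Release and retreat.

```bash
python3 -m creep '[[[0,0,0.05,0,0,0],[0,0,0.05,0,0,0],[0,0,0.05,0,0,0],[0,0,0.05,0,0,0],[0,0,0.05,0,0,0],[0,0.4,0.4,0,0,0],[0,0.9,0.9,0,0,0],[0,1.5,1.5,0,0,0],[0,2.2,2.2,0,0,0],[0,3,3,0,0,0],[0,3,4.5,0,0,0],[0,3,4.5,0,0,0]]]' 58
python3 - <<'E'
from go import *
from pots import fit
a=cap('top');cap('scene')
for p in((562,-331,1.05),(421,-344,1.57)): print(fit([a],*p))
r=fit([a],421,-344,1.57); p,R=tcp_pick(*r[:3],90);go(p,R)
E
```

```text
time_s: 25.55
eef_pos: [596.3, 247.9, 229.5]
ee_rot: [0.27, 0.656, 0.651, -0.269]
force: [0.6, -0.7, 1.7]
grip_width: 0.68
grip_force: 0.0
[ 5.6207e+02 -3.3100e+02  5.9190e+01  5.0000e-02]
[ 4.2164e+02 -3.4383e+02  9.0730e+01  4.0000e-02]
at [595.5 246.8 223.9] row [ -6.89 -28.42  -3.64] [17.99  0.02  0.15]
```

```bash
python3 -m creep '[[[-0.2,-1.4,0.3,0.8,0,0],[-0.5,-2.8,0.5,1.6,0,0],[-0.9,-4.3,0.5,2.5,0,0],[-1.3,-5.8,0.5,3.4,0,0],[-1.7,-7.3,0.5,4.4,0,0],[-2.1,-8.8,0.5,5.4,0,0],[-2.5,-10.3,0.5,6.4,0,0],[-2.9,-11.8,0.3,7.4,0,0],[-3.3,-13.3,0,8.4,0,0.1],[-3.7,-14.8,0,9.4,0,0.1],[-4.1,-16.3,0,10.4,0,0.1],[-4.5,-17.8,0,11.4,0,0.1],[-4.9,-19.3,0,12.4,0,0.1],[-5.3,-20.8,0,13.4,0,0.1],[-5.7,-22.3,0,14.4,0,0.1],[-6.1,-23.8,0,15.4,0,0.1],[-6.4,-25.3,0,16.4,0,0.1],[-6.7,-26.8,0,17.4,0,0.1],[-6.89,-28.42,-0.5,18,0,0.15],[-6.89,-28.42,-1,18,0,0.15]]]' 85
python3 - <<'E'
from go import *
r=(421.5,-343.8,90.7);print(np.round(ctrl.sense()['joints'],2)); go(*tcp_pick(*r,90));go(*tcp_pick(*r))
E
```

```text
time_s: 27.32
eef_pos: [419.9, -470.3, 192.7]
ee_rot: [-0.273, 0.651, 0.655, 0.271]
force: [0.4, 1.4, -1.7]
grip_width: 0.994
grip_force: 0.0
[-1.12  0.93  0.91  0.35  2.02 -1.09]
at [ 419.9 -470.3  192.7] row [ 0.12  0.27 -2.4 ] [-0.05 -0.01  0.07]
at [ 419.9 -470.3  192.7] row [ 0.09  2.81 -4.94] [-0.05 -0.01  0.07]
```

```bash
python3 -m creep '[[[0,0.1,-0.8,0,0,0],[0,0.1,-1.6,0,0,0],[0,0.1,-2.2,0,0,0],[0,0.1,-2.2,0,0,0],[0,0.1,-2.2,0,0,0]]]' 85
python3 - <<'E'
from go import *
r=(421.5,-343.8,90.7); go(*tcp_pick(*r))
E
```

```text
time_s: 27.73
eef_pos: [422.9, -461.2, 142.2]
ee_rot: [-0.273, 0.649, 0.657, 0.269]
force: [0.6, -0.1, 0.5]
grip_width: 0.995
grip_force: 0.0
at [ 422.9 -461.2  142.2] row [-0.03  2.45 -2.92] [-0.02 -0.   -0.02]
```

```bash
python3 -m creep '[[[0,0.4,-0.6,0,0,0],[0,0.9,-1.1,0,0,0],[0,1.4,-1.7,0,0,0],[0,1.9,-2.3,0,0,0],[0,2.3,-2.7,0,0,0],[0,2.45,-2.92,0,0,0],[0,2.45,-2.92,0,0,0],[0,2.45,-2.92,0,0,0]]]' 85 && python3 -m creep '[[[0,0,0,0,0,0],[0,0,0,0,0,0],[0,0,0,0,0,0],[0,0,0,0,0,0],[0,0,0,0,0,0],[0,0,0,0,0,0]]]' 20 35 && python3 -m creep '[[[0,0,0.5,0,0,0],[0,0,1.5,0,0,0],[0,0,2.5,0,0,0],[0,0,4,0,0,0],[0,0,5.5,0,0,0],[0,0,6.8,0,0,0],[0,0,6.8,0,0,0],[0,0,6.8,0,0,0]]]'
python3 - <<'E'
from go import *
go(*tcp_place(595.5,217,105))
E
```

```text
time_s: 28.4
eef_pos: [423.3, -400.9, 70.9]
ee_rot: [-0.271, 0.649, 0.658, 0.269]
force: [-0.8, 0.4, 0.6]
grip_width: 0.993
grip_force: 0.0
time_s: 28.9
eef_pos: [423.0, -400.6, 70.2]
ee_rot: [-0.272, 0.649, 0.658, 0.269]
force: [-0.1, -2.1, 3.3]
grip_width: 0.463
grip_force: 35.6
time_s: 29.57
eef_pos: [423.1, -400.2, 241.7]
ee_rot: [-0.271, 0.649, 0.659, 0.268]
force: [-0.4, -0.0, -1.1]
grip_width: 0.461
grip_force: 35.3
at [ 423.1 -400.2  241.7] row [ 6.89 26.5  -1.02] [-17.96  -0.1   -0.15]
```

```bash
python3 -m creep '[[[0.2,1.3,0.2,-0.9,0,0],[0.6,2.8,0.3,-1.8,0,0],[1,4.3,0.3,-2.8,0,0],[1.4,5.8,0.3,-3.8,0,0],[1.8,7.3,0.3,-4.8,0,0],[2.2,8.8,0.3,-5.8,0,0],[2.6,10.3,0.3,-6.8,0,0],[3,11.8,0.3,-7.8,0,0],[3.4,13.3,0.3,-8.8,0,-0.1],[3.8,14.8,0.3,-9.8,0,-0.1],[4.2,16.3,0.3,-10.8,0,-0.1],[4.6,17.8,0.3,-11.8,0,-0.1],[5,19.3,0.3,-12.8,0,-0.1],[5.4,20.8,0.3,-13.9,-0.1,-0.1],[5.8,22.2,0.3,-15,-0.1,-0.1],[6.2,23.7,0.3,-16.1,-0.1,-0.1],[6.6,25.1,0.2,-17.2,-0.1,-0.1],[6.89,26.5,0,-17.96,-0.1,-0.15],[6.89,26.5,-0.5,-17.96,-0.1,-0.15],[6.89,26.5,-0.9,-17.96,-0.1,-0.15]]]' && python3 -m creep '[[[0,0,0,0,0,0],[0,0,0,0,0,0],[0,0,0,0,0,0]]]'
python3 - <<'E'
from go import *
go(*tcp_place(595.5,217,0,up=8))
E
```

```text
time_s: 31.23
eef_pos: [594.5, 264.2, 213.3]
ee_rot: [0.269, 0.652, 0.655, -0.271]
force: [0.1, -1.5, -1.0]
grip_width: 0.464
grip_force: 35.6
time_s: 31.48
eef_pos: [595.5, 261.0, 218.4]
ee_rot: [0.269, 0.655, 0.653, -0.269]
force: [-0.5, -0.3, -0.5]
grip_width: 0.464
grip_force: 35.6
at [595.5 261.  218.4] row [ 0.    0.09 -4.29] [-0.05  0.01  0.04]
```

```bash
python3 -m creep '[[[0,0.09,-0.8,0,0,0],[0,0.09,-1.6,0,0,0],[0,0.09,-2.3,0,0,0],[0,0.09,-2.9,0,0,0],[0,0.09,-3.5,0,0,0],[0,0.09,-3.9,0,0,0],[0,0.09,-4.1,0,0,0],[0,0.09,-4.2,0,0,0],[0,0.09,-4.2,0,0,0],[0,0.09,-4.2,0,0,0]]]'
python3 -m creep '[[[0,0,-0.05,0,0,0],[0,0,-0.1,0,0,0],[0,0,-0.1,0,0,0],[0,0,-0.1,0,0,0]]]'
```

```text
time_s: 32.32
eef_pos: [595.6, 264.7, 113.0]
ee_rot: [0.269, 0.655, 0.653, -0.269]
force: [1.1, 0.0, -0.2]
grip_width: 0.466
grip_force: 35.5
time_s: 32.65
eef_pos: [595.6, 264.9, 111.8]
ee_rot: [0.27, 0.655, 0.653, -0.269]
force: [-1.9, 1.7, 7.7]
grip_width: 0.466
grip_force: 36.2
```

```bash
python3 -m creep '[[[0,0,0,0,0,0],[0,0,0,0,0,0],[0,0,0,0,0,0],[0,0,0,0,0,0],[0,0.4,0.4,0,0,0],[0,0.9,0.9,0,0,0],[0,1.5,1.5,0,0,0],[0,2.2,2.2,0,0,0],[0,3,3,0,0,0],[0,3,4.5,0,0,0],[0,3,4.5,0,0,0],[0,3,4.5,0,0,0]]]' 58
python3 - <<'E'
from go import *
from pots import fit
a=cap('top');cap('scene')
r=fit([a],562,-331,1.05);print(r); p,R=tcp_pick(*r[:3],90);print(p);go(p,R)
p,R=tcp_pick(*r[:3],90,t=0);go(p,R)
E
```

```text
time_s: 33.65
eef_pos: [595.6, 339.9, 224.4]
ee_rot: [0.27, 0.655, 0.653, -0.268]
force: [-0.5, -0.8, -0.4]
grip_width: 0.681
grip_force: 0.0
[ 5.6215e+02 -3.3092e+02  5.8970e+01  6.0000e-02]
[ 500.38262917 -433.59635294  132.82337649]
at [595.2 339.3 221.3] row [ -3.79 -30.91  -3.54] [17.48 -4.88 -4.86]
at [595.2 339.3 221.3] row [ -1.69 -27.42  -1.85] [ 8.73 -2.45 -5.87]
```

```bash
python3 -m creep '[[[-0.1,-1.4,0.5,0.8,-0.2,-0.2],[-0.2,-2.8,0.7,1.6,-0.45,-0.4],[-0.4,-4.3,0.7,2.4,-0.7,-0.7],[-0.6,-5.8,0.7,3.3,-0.9,-0.9],[-0.8,-7.3,0.7,4.1,-1.1,-1.1],[-1,-8.8,0.7,5,-1.4,-1.4],[-1.2,-10.3,0.7,5.8,-1.6,-1.6],[-1.4,-11.8,0.7,6.7,-1.9,-1.9],[-1.6,-13.3,0.7,7.5,-2.1,-2.1],[-1.8,-14.8,0.7,8.4,-2.3,-2.3],[-2,-16.3,0.7,9.2,-2.6,-2.6],[-2.2,-17.8,0.5,10,-2.8,-2.8],[-2.4,-19.3,0.3,10.9,-3,-3],[-2.6,-20.8,0.1,11.8,-3.3,-3.3],[-2.8,-22.3,0,12.6,-3.5,-3.5],[-2.9,-23.8,0,13.5,-3.7,-3.7],[-3.1,-25.3,0,14.3,-4,-4],[-3.3,-26.8,0,15.2,-4.2,-4.2],[-3.5,-28.3,0,16,-4.5,-4.5],[-3.6,-29.5,0,16.8,-4.7,-4.7]]]' 85 && python3 -m creep '[[[0,0,0,0,0,0],[0,0,0,0,0,0]]]'
python3 - <<'E'
from go import *
r=(562.1,-331,59);print(np.round(ctrl.sense()['joints'],2)); go(*tcp_pick(*r,90))
E
```

```text
time_s: 35.42
eef_pos: [503.6, -400.7, 221.0]
ee_rot: [-0.172, 0.81, 0.466, 0.313]
force: [0.6, -1.3, -0.1]
grip_width: 0.998
grip_force: 0.0
time_s: 35.58
eef_pos: [504.1, -399.5, 219.8]
ee_rot: [-0.172, 0.81, 0.466, 0.312]
force: [0.8, 1.2, -0.2]
grip_width: 0.995
grip_force: 0.0
[-1.03  0.74  1.16  0.63  1.62 -0.6 ]
at [ 504.1 -399.5  219.8] row [-0.15 -1.37 -3.48] [ 0.63 -0.22 -0.11]
```

```bash
python3 -m creep '[[[-0.15,-1,-0.3,0.63,-0.22,-0.11],[-0.15,-1.37,-1,0.63,-0.22,-0.11],[-0.15,-1.37,-1.8,0.63,-0.22,-0.11],[-0.15,-1.37,-2.6,0.63,-0.22,-0.11],[-0.15,-1.37,-3.3,0.63,-0.22,-0.11],[-0.15,-1.37,-3.3,0.63,-0.22,-0.11],[-0.15,-1.37,-3.3,0.63,-0.22,-0.11]]]'
python3 - <<'E'
from go import *
r=(562.1,-331,59); go(*tcp_pick(*r))
E
```

```text
time_s: 36.17
eef_pos: [501.8, -431.3, 139.5]
ee_rot: [-0.188, 0.803, 0.457, 0.333]
force: [-0.7, -0.9, 0.3]
grip_width: 0.994
grip_force: 0.0
at [ 501.8 -431.3  139.5] row [ 1.25  2.08 -2.81] [ 0.02  0.02 -0.05]
```

```bash
python3 -m creep '[[[0.2,0.35,-0.5,0,0,0],[0.45,0.75,-1.05,0,0,0],[0.7,1.15,-1.6,0,0,0],[0.95,1.55,-2.15,0,0,0],[1.15,1.9,-2.6,0,0,0],[1.25,2.08,-2.8,0,0,0],[1.25,2.08,-2.8,0,0,0],[1.25,2.08,-2.8,0,0,0]]]' 85 && python3 -m creep '[[[0,0,0,0,0,0],[0,0,0,0,0,0],[0,0,0,0,0,0],[0,0,0,0,0,0],[0,0,0,0,0,0],[0,0,0,0,0,0]]]' 20 35 && python3 -m creep '[[[0,0,0.5,0,0,0],[0,0,1.5,0,0,0],[0,0,2.5,0,0,0],[0,0,4,0,0,0],[0,0,5.5,0,0,0],[0,0,6.8,0,0,0],[0,0,6.8,0,0,0],[0,0,6.8,0,0,0]]]'
python3 - <<'E'
from go import *
go(*tcp_place(596,312,105))
E
```

```text
time_s: 36.83
eef_pos: [533.1, -380.5, 71.1]
ee_rot: [-0.186, 0.803, 0.457, 0.333]
force: [-0.4, 0.1, -0.1]
grip_width: 0.994
grip_force: 0.0
time_s: 37.33
eef_pos: [532.7, -380.7, 70.3]
ee_rot: [-0.187, 0.803, 0.457, 0.333]
force: [-0.8, -2.3, 3.6]
grip_width: 0.462
grip_force: 35.7
time_s: 38.0
eef_pos: [532.9, -380.2, 241.9]
ee_rot: [-0.185, 0.803, 0.458, 0.333]
force: [-0.8, -0.1, -1.2]
grip_width: 0.464
grip_force: 35.3
at [ 532.9 -380.2  241.9] row [ 2.52 29.49 -1.03] [-17.47   4.88   4.77]
```

```bash
python3 -m creep '[[[0.1,1.2,0.3,-0.8,0.2,0.2],[0.2,2.6,0.5,-1.7,0.5,0.4],[0.3,4,0.5,-2.5,0.7,0.7],[0.4,5.4,0.5,-3.4,0.9,0.9],[0.5,6.8,0.5,-4.2,1.2,1.1],[0.6,8.2,0.5,-5.1,1.4,1.4],[0.7,9.6,0.5,-5.9,1.6,1.6],[0.8,11,0.5,-6.8,1.9,1.8],[0.9,12.4,0.5,-7.6,2.1,2.1],[1,13.8,0.5,-8.5,2.4,2.3],[1.1,15.2,0.5,-9.3,2.6,2.5],[1.2,16.6,0.5,-10.2,2.8,2.8],[1.3,18,0.5,-11,3.1,3],[1.5,19.4,0.5,-11.9,3.3,3.2],[1.7,20.8,0.5,-12.7,3.5,3.5],[1.9,22.2,0.5,-13.6,3.8,3.7],[2.1,23.6,0.5,-14.4,4,3.9],[2.2,25,0.4,-15.3,4.2,4.2],[2.3,26.4,0.2,-16.1,4.5,4.4],[2.4,27.8,0,-17,4.7,4.6]]]' && python3 -m creep '[[[0,0,0,0,0,0],[0,0,0,0,0,0],[0,0,0,0,0,0]]]'
python3 - <<'E'
from go import *
print(np.round(ctrl.sense()['joints'],2));go(*tcp_place(596,312,105,up=8))
E
```

```text
time_s: 39.67
eef_pos: [592.1, 316.5, 238.3]
ee_rot: [0.261, 0.665, 0.652, -0.255]
force: [1.2, 0.1, -0.0]
grip_width: 0.463
grip_force: 35.4
time_s: 39.92
eef_pos: [592.6, 314.5, 238.6]
ee_rot: [0.259, 0.666, 0.652, -0.254]
force: [0.1, -0.8, -1.0]
grip_width: 0.467
grip_force: 35.4
[ 0.48  0.89  0.84 -0.66  1.76  0.49]
at [592.6 314.5 238.6] row [ 0.13  1.75 -0.9 ] [-0.49  0.17  0.17]
```

```bash
python3 -m creep '[[[0.13,0.9,0,-0.49,0.17,0.17],[0.13,1.75,-0.3,-0.49,0.17,0.17],[0.13,1.75,-0.8,-0.49,0.17,0.17],[0.13,1.75,-0.8,-0.49,0.17,0.17],[0.13,1.75,-0.8,-0.49,0.17,0.17],[0.13,1.75,-0.8,-0.49,0.17,0.17]]]'
python3 - <<'E'
from go import *
print(np.round(ctrl.sense()['joints'],2));go(*tcp_place(596,312,0,up=8))
E
```

```text
time_s: 40.42
eef_pos: [596.5, 357.1, 221.1]
ee_rot: [0.271, 0.654, 0.653, -0.27]
force: [0.6, -0.7, -0.9]
grip_width: 0.467
grip_force: 35.6
[ 0.53  1.01  0.69 -0.69  1.84  0.48]
at [596.5 357.1 221.1] row [-0.02  0.04 -4.4 ] [-0.01  0.03  0.02]
```

```bash
python3 -m creep '[[[0,0.04,-0.8,0,0,0],[0,0.04,-1.6,0,0,0],[0,0.04,-2.3,0,0,0],[0,0.04,-2.9,0,0,0],[0,0.04,-3.5,0,0,0],[0,0.04,-3.9,0,0,0],[0,0.04,-4.2,0,0,0],[0,0.04,-4.3,0,0,0],[0,0.04,-4.3,0,0,0],[0,0.04,-4.3,0,0,0]]]'
python3 -m creep '[[[0,0,-0.05,0,0,0],[0,0,-0.1,0,0,0],[0,0,-0.1,0,0,0],[0,0,-0.1,0,0,0]]]'
```

```text
time_s: 41.25
eef_pos: [596.3, 359.5, 114.4]
ee_rot: [0.272, 0.654, 0.652, -0.27]
force: [-1.6, -1.9, 8.0]
grip_width: 0.464
grip_force: 35.8
time_s: 41.58
eef_pos: [596.3, 359.6, 114.3]
ee_rot: [0.273, 0.654, 0.652, -0.27]
force: [-7.2, -1.8, 19.9]
grip_width: 0.465
grip_force: 36.8
```

```bash
python3 -m creep '[[[0,0,0.04,0,0,0],[0,0,0.04,0,0,0],[0,0,0.04,0,0,0],[0,0,0.04,0,0,0],[0,0,0.04,0,0,0],[0,0.1,0.5,0,0,0],[0,0.1,1,0,0,0],[0,0.1,2,0,0,0],[0,0.1,3.3,0,0,0],[0,0.1,4.8,0,0,0],[-1,0.1,5.5,0,0,0],[-2.5,0.1,5.5,0,0,0],[-4,0,5.5,0,0,0],[-5.5,-0.5,5.5,0,0,0],[-7,-1,5.5,0,0,0],[-8.5,-1.5,5.5,0,0,0],[-8.5,-1.5,5.5,0,0,0]]]' 58
python3 - <<'E'
from h import *
a=cap('top');s=cap('scene')
w=np.vstack([cv2.resize(a['image'][160:300,140:460],(686,300),interpolation=2),cv2.resize(s['image'][130:270,150:470],(686,300),interpolation=2)])
cv2.imwrite('pics/fin.png',cv2.cvtColor(w,4))
E
```

```text
time_s: 43.0
eef_pos: [377.5, 320.2, 247.5]
ee_rot: [0.271, 0.652, 0.654, -0.273]
force: [1.2, 0.7, 0.7]
grip_width: 0.68
grip_force: 0.0
```

View pics/fin.png

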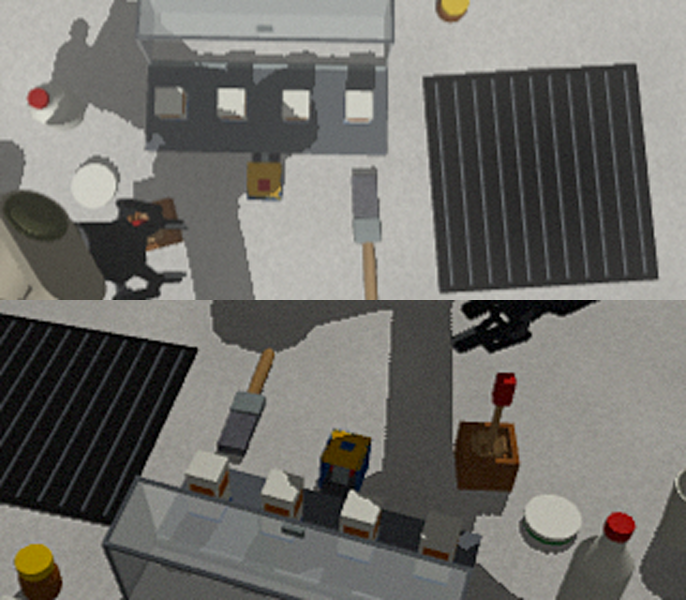

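```bash
python3 - <<'E'
from h import *
a=load('top');s=load('scene')
for x,y in((593.5,27),(594.5,122),(595.5,217),(596,312)):
    for z in(95,110): print(z,(proj(a,[x,y,z])-[140,160])*2.143,(proj(s,[x,y,z])-[150,130])*2.143)
E
```

```text
95 [358.7382 103.0783] [205.5137 163.5109]
110 [359.3811 101.7925] [204.6565 155.1532]
95 [295.3054 101.5782] [280.5187 183.6551]
110 [295.0911 100.5067] [280.5187 175.5117]
95 [231.6583 100.2924] [358.3096 204.6565]
110 [231.0154  99.0066] [359.1668 196.5131]
95 [168.4398  99.0066] [439.315  226.0865]
110 [166.9397  97.7208] [441.2437 217.9431]
```

```bash
python3 -c "
from rig import ctrl
print(ctrl.finish_job())"
```

```text
the job is handed in; nothing more can be done
None
```

The job is handed in: the catch was released and the hood is fully open, the dowel is back in its stand, and all four pots are upside down on their own pegs with their rims on the tray; the final pictures show nothing else on the bench moved.

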